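# Clamp the flanged lamp stem in the self-closing tube clamp

### The arm

A 6-joint arm with a two-finger parallel gripper is mounted at the origin on the work surface. World frame = base frame: x ahead of the robot, y to its left, z up, the work surface at z = 0. Lengths are in m, angles in rad, forces in N, time in s.
With the tool pointing down it reaches from about 0.325 to 0.775 m from the base axis. Payload 9.3 kg.
Tool frame: the origin (TCP) lies on the centre line of the jaws, within the pads' length; the fingertips stand manip.tips_ahead ahead of it and the grasp point (between the pads) lies 5 mm behind it (manip.tips_ahead is the distance from the TCP to the fingertips, in m); z points along the fingers, y is the line along which they close (so a half turn about z gives the same grasp; the last joint's range is limited). The gripper opens to 85 mm and grips with 20 to 120 N. Pads are 22 mm wide; open, the fingers measure 114 mm over their backs; the gripper's body (76 mm by 85 mm) begins 54 mm behind the grasp point. The pads swing forward as they close: fully open they stand 13 mm farther back than shut.
Start: joints at [1.149, 0.259, 0.021, 1.334, 0, 1.418], TCP at [0.146, 0.53, 0.245] pointing down, gripper open.
Joint ranges: [-3.04, 3.04], [-0.91, 1.82], [-1.04, 1.36], [-1.92, 1.95], [-1.52, 1.45], [-3.14, 3.14]. Speed limits (rad/s): [2.22, 2.22, 2.79, 3.14, 3.14, 3.14].

### API

Orientations are given as a unit quaternion [w, x, y, z].
In Python, from station import manip gives the robot as it stands. Calls block until the motion is done:
- manip.move_pose(position, orientation): joint-space move of the TCP to a pose.
- manip.move_linear(position, ori=None, max_speed=0.15): straight line of the TCP; ori=None keeps the orientation; max_speed is the mean speed in m/s.
- manip.movej(angles): joint-space move.
- manip.move_gripper(opening): finger opening in m; the grip force is fixed at half the most; returns when the fingers have stopped.
- manip.hold(seconds).
- manip.inverse_kinematics(position, orientation): joint angles nearest the present ones, or None.
- manip.get_state(): the state.
- manip.capture(name): name is "scene" or "top" or "wrist"; returns a dict with "image" (400x640x3 uint8, red, green, blue), "K" (3x3 intrinsics, pixels), "k1" (the pictures are not rectified: a ray, as slopes to the right and down, at radius r is drawn at 1 + k1 r^2 times it, then the intrinsics apply), "origin" and "orientation" of the camera in the world. Camera axes: x right, y up, looking along -z (the intrinsics and any distortion apply to the point x, -y, -z); pixel columns grow to the right and rows downward; lengths in m; the calibration is good to about 2 mm. A picture is of the moment at which its call begins. There is no depth.
A pose or a line that the arm cannot do raises manip.PlanningError and nothing moves.
- manip.close_job(): hands the job in; it is judged then, once.
Trained networks look in the newest picture that a camera, given by its name, has taken for a name from the list of things; names that differ only in an ending like _2 or _b are one class to them, and where a whole thing is asked for, a point or a joint stands for the part that bears it (a point fixed in the world has none). Each returns a list of dicts, best first, with "score" (0 to 1); they miss things now and then, are a little off and sometimes report something else, mostly with a low value. They report only what shows in the picture. A call takes as long as a camera call. They do not tell look-alikes from the thing itself.
- manip.find_in(query, camera): "rect" ([left, top, right, bottom] in pixels, round what is visible of it).
- manip.masks_of(query, camera): "region" (400x640 bool, what is visible of it) and "rect" ([left, top, right, bottom] in pixels, round what is visible of it).
The state is a dict: "time_s": time; "q": joint angles; "qd": joint speeds; "effort": joint torques, N m; "tool_pos": TCP position; "tool_rot": TCP orientation; "wrist_force": force on the tool from outside, world axes, zero at the start; "ft_torque": the same for the moment, N m; "opening": finger opening in m; "grip_force": force on a finger pad.
Only numpy, scipy, OpenCV 4.12 (cv2) and the standard library are available. Lean on these libraries where they do the work, as an engineer would, in place of code of your own. Each camera call takes 0.05 s, during which the arm holds its last target. There are 200 camera calls.

### The job

Open the empty tube clamp by pressing its tail down until the jaws stay open. Then take the flanged tube from the rack, press it down centred between the jaws until they snap shut over it, and let go only once they have closed on it. Leave the plain tube in the rack and do not push the other things about.

Things in the scene. Friction and masses are not known exactly. Their poses are not given: they have to be found in the camera images.
- stem_mid (a point): Centre of the flanged lamp stem: aluminium tube 200 mm long, 32 mm diameter, about 300 g, with a round flange 50 mm across, 8 mm thick, 2 mm from one end. x axis along the tube, to the flange end. Starts level in one of the rack's two notches, axis 60 mm above the bench. Grip it across its diameter at the middle.
- plain_mid (a point): Centre of the plain tube: same aluminium tube, 200 by 32 mm, no flange, x along it. Lies parallel to the stem, 100 mm beside it, in the rack's other notch. Stays there.
- rack: Fixed grey rack, base plate 150 by 170 mm, 12 mm thick; origin under its centre. Its notched supports, 12 mm thick, stand at x = +-55 mm, tubes lie along its x at y = +-50 mm; between the supports 95 mm is free for fingers down to the base plate.
- clamp_seat (a point): Where the centre of a properly clamped tube lies, 84 mm above the bench, resting on the clamp's V-supports. x along the clamped tube (flange at either end is right), y level towards the side with the release tail, z up.
- clamp: Fixed clamp, grey base 190 by 110 mm, origin under its centre, axes as clamp_seat. V-supports at x = +-40 mm, hooked steel jaws at x = +-48 to 72, bearing plates to +-84: the tube's ends reach past. x within +-34 mm is free for fingers down to 55 mm above the bench. Jaws open: mouth between hooks 70 mm wide, hook tips 110 mm above the bench.
- tail_pad (a point): Centre of the upper face of the black tail pad (36 by 34 mm) at the clamp's +y side, x = 54, y = 100 mm from clamp centre, about 85 mm above the bench while shut, sloping up outwards 0.47 rad. Pressed straight down with 8 to 12 N it swings about a pivot at y = 34 mm, height 48 mm; after about 27 mm it snaps on to its stop, 46 mm down, and stays there with the jaws open.
- jaw (a joint): Angle (rad) of the two coupled jaws: 0 shut on nothing (start), about 0.12 shut on a tube, 0.62 fully open; the spring pulls shut below 0.36, holds open above. Open, a tube laid in rests on sprung heels, axis about 104 mm above the bench; pressed straight down with 10 to 18 N, after about 10 mm the heels give way and the hooks snap over the tube as it comes down onto the V-supports.
- screwdriver: Loose screwdriver lying on the bench between the clamp and the rack; bystander. Origin on its underside.
- tape: Roll of tape, 90 mm across, 24 mm high, lying flat near the robot; bystander. Origin under its centre.
- jar: Jar 70 mm across, 90 mm high, at the far side of the bench; bystander. Origin under its centre.
- wrench: Wrench lying flat at the near left; bystander. Origin on its underside.
- tub: White plastic tub 80 mm across, 70 mm high, at the far side; bystander. Origin under its centre.
Not all that is in view belongs to the job. Leave any blue or yellow look-alike of the part that bears stem_mid alone.

How it is judged:
By the outcome, as a careful person would: the job done as asked, in the order asked, and still so for the second after the job is handed in, with the robot touching nothing.
It also fails if it takes over 54 s, if anything falls off the work surface, if the arm or the gripper's body presses on something with over 40 N, if the wrist force passes 120 N, or if a joint passes its speed limit or range.

## Working session

There is one attempt and no reset: what is moved stays moved. The work goes in short steps, each a Python script; the robot and the scene stay as the last script left them, time stands still between calls to the robot, and variables do not carry over. Pictures are saved under pics/ and viewed, at most 10 in all, crops included, and the job is handed in when it is done.

```bash
ls; mkdir -p pics; cat > h.py <<'E'
from station import manip
import numpy as np, cv2
from scipy.spatial.transform import Rotation as R
def rot(q): return R.from_quat([q[1],q[2],q[3],q[0]])
def cap(n,f=None):
    c=manip.capture(n)
    if f: cv2.imwrite('pics/'+f,c['image'][:,:,::-1])
    return c
def ray(c,uv):
    K=np.array(c['K']); D=np.array([c['k1'],0,0,0,0.])
    p=cv2.undistortPoints(np.array(uv,float).reshape(-1,1,2),K,D).reshape(-1,2)
    d=np.c_[p[:,0],-p[:,1],-np.ones(len(p))]
    return np.array(c['origin']),rot(c['orientation']).apply(d)
def onz(c,uv,z):
    o,d=ray(c,uv); return o+d*((z-o[2])/d[:,2])[:,None]
def proj(c,P):
    P=rot(c['orientation']).inv().apply(np.atleast_2d(P)-np.array(c['origin']))
    x=np.c_[P[:,0],-P[:,1]]/-P[:,2:3]; x=x*(1+c['k1']*(x**2).sum(1))[:,None]
    K=np.array(c['K']); return x@K[:2,:2].T+K[:2,2]
def down(yaw): # tool z down, tool x axis at yaw
    r=R.from_euler('z',yaw)*R.from_euler('x',np.pi); q=r.as_quat(); return [q[3],q[0],q[1],q[2]]
E
python3 - <<'E'
from h import *
t=cap('top','top.png'); s=cap('scene','scene.png')
print(t['origin'],s['origin'],manip.tips_ahead)
for cn in ('top','scene'):
  for n in ['stem_mid','plain_mid','rack','clamp','tail_pad','screwdriver','tape','jar']:
    print(cn,n,[(np.round(d['rect']).tolist(),round(d['score'],2)) for d in manip.find_in(n,cn)[:4]])
print(manip.get_state())
E
```

```text
pics
[0.44664481 0.08548485 1.05573492] [ 0.94870271 -0.54150529  0.65473931] 0.014
top stem_mid [([425.0, 287.0, 525.0, 313.0], 0.89), ([251.0, 160.0, 341.0, 194.0], 0.76), ([132.0, 180.0, 218.0, 243.0], 0.76)]
top plain_mid [([235.0, 206.0, 332.0, 242.0], 0.77)]
top rack [([251.0, 160.0, 328.0, 246.0], 0.89)]
top clamp [([402.0, 159.0, 502.0, 237.0], 0.59)]
top tail_pad [([412.0, 175.0, 487.0, 234.0], 0.78)]
top screwdriver [([358.0, 150.0, 384.0, 229.0], 0.94)]
top tape [([344.0, 268.0, 383.0, 312.0], 0.67)]
top jar [([335.0, 90.0, 368.0, 126.0], 0.86), ([404.0, 158.0, 501.0, 235.0], 0.5)]
scene stem_mid [([322.0, 188.0, 389.0, 236.0], 0.98), ([121.0, 248.0, 207.0, 314.0], 0.89), ([344.0, 154.0, 410.0, 176.0], 0.61)]
scene plain_mid [([292.0, 171.0, 361.0, 213.0], 0.73), ([323.0, 186.0, 389.0, 234.0], 0.41), ([217.0, 239.0, 289.0, 314.0], 0.37)]
scene rack [([300.0, 186.0, 383.0, 245.0], 0.56), ([378.0, 248.0, 417.0, 300.0], 0.42)]
scene clamp [([209.0, 241.0, 320.0, 368.0], 0.77)]
scene tail_pad [([216.0, 241.0, 293.0, 317.0], 0.88)]
scene screwdriver [([278.0, 244.0, 356.0, 273.0], 0.97), ([378.0, 246.0, 418.0, 300.0], 0.57)]
scene tape [([228.0, 209.0, 260.0, 240.0], 0.85)]
scene jar [([379.0, 246.0, 418.0, 300.0], 0.74)]
{'time_s': 0.9, 'q': array([ 1.14940183e+00,  2.58595118e-01,  2.14937558e-02,  1.33370240e+00,
       -1.56277889e-05,  1.41822910e+00]), 'qd': array([-0.0006992 , -0.00042322, -0.00097569, -0.00035024, -0.00174041,
        0.00025141]), 'effort': array([-1.60382446e-03, -5.55373228e+01,  3.44732022e+01,  1.35415823e-03,
       -2.40286627e-04,  1.62830837e-06]), 'tool_pos': array([0.14606871, 0.53024074, 0.24527892]), 'tool_rot': array([ 6.44209191e-06,  1.34009258e-01,  9.90980080e-01, -5.77714346e-06]), 'wrist_force': array([-0.05280979,  0.0129308 ,  0.28587175]), 'ft_torque': array([-0.08110937,  0.01914096, -0.0153507 ]), 'grip_force': 0.0, 'opening': 0.08533375545817433}
```

```bash
python3 - <<'E'
import cv2
t=cv2.imread('pics/top.png'); cv2.imwrite('pics/t2.png',cv2.resize(t[80:320,120:540],None,fx=1.9,fy=1.9,interpolation=3))
s=cv2.imread('pics/scene.png'); cv2.imwrite('pics/s2.png',cv2.resize(s[140:390,100:440],None,fx=2.3,fy=2.3,interpolation=3))
E
```

```text
(no output)
```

View pics/t2.png

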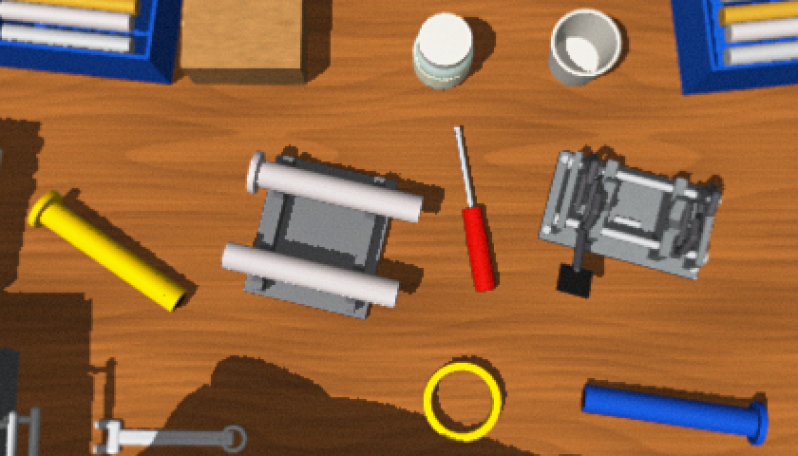

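View pics/s2.png

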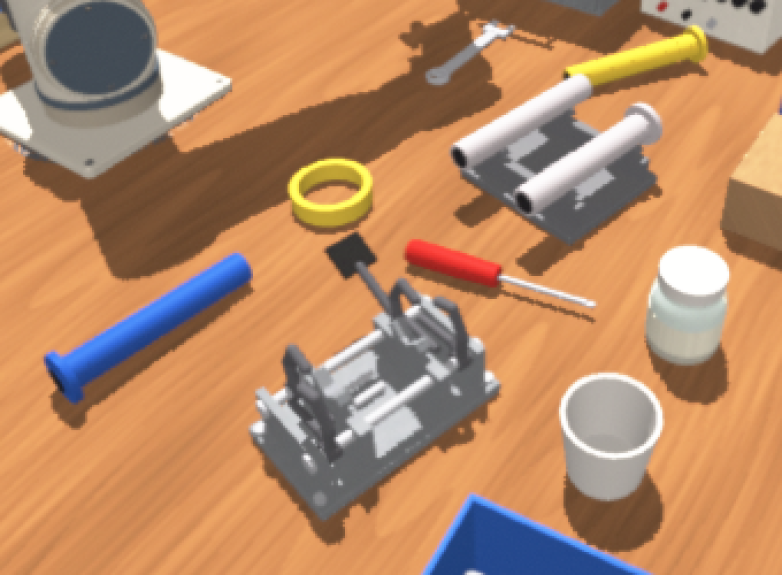

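The flanged white tube in the rack (crop 1 about (335,187), flange at left (255,172)) is the stem. The plain tube is at (310,275). The yellow flanged tube (110,250) and the blue one (675,412) are look-alikes. The black tail pad is at (574,280), on the clamp's robot side, so clamp x points image-left. The enlarged crop confirms all this.

```bash
python3 - <<'E'
from h import *
t=cap('top')
f=lambda u,v:[120+u/1.9,80+v/1.9]
e=onz(t,[f(252,172),f(422,208)],.06); print('stem ends',e, np.linalg.norm(e[1]-e[0]))
p=onz(t,[f(574,280)],.085)[0]; print('pad',p)
b=onz(t,[f(565,150),f(540,238),f(697,278)],.01); print('base',b)
ax=b[1]-b[2]; yaw=np.arctan2(ax[1],ax[0]); print('clamp yaw',yaw, np.arctan2(*(e[0]-e[1])[[1,0]]))
c=np.cos(yaw);s=np.sin(yaw)
org=p[:2]-np.array([[c,-s],[s,c]])@[.054,.1]; print('clamp org',org)
# go look with wrist
m=org
for dx in (0,):
  print(manip.inverse_kinematics([m[0]-.06,m[1],.33],down(yaw-np.pi/2)),manip.inverse_kinematics([m[0]-.06,m[1],.33],down(yaw+np.pi/2)))
w=cap('wrist'); st=manip.get_state()
print('wrist cam rel TCP in tool', rot(st['tool_rot']).inv().apply(np.array(w['origin'])-st['tool_pos']), rot(st['tool_rot']).inv().apply(rot(w['orientation']).apply([[0,0,-1],[1,0,0]])))
E
```

```text
stem ends [[0.63312913 0.25297163 0.06      ]
 [0.59288221 0.05753532 0.06      ]] 0.199537373264135
pad [ 0.51082724 -0.10843713  0.085     ]
base [[ 0.67186366 -0.11492622  0.01      ]
 [ 0.56530784 -0.08404354  0.01      ]
 [ 0.51961601 -0.26683476  0.01      ]]
clamp yaw 1.325848455065251 1.3677018625524566
clamp org [ 0.59474693 -0.18507581]
[-0.48147628  0.27888077  0.26253678  1.55445233  0.          2.90506425] [-0.48147628  0.27888077  0.26253678  1.55445233  0.         -0.23652841]
wrist cam rel TCP in tool [ 0.06468879  0.00043153 -0.12981189] [[-2.58774264e-01  1.20914127e-04  9.65937817e-01]
 [-1.52608848e-03  9.99998693e-01 -5.34016147e-04]]
```

```bash
python3 - <<'E'
from h import *
yaw=1.35
manip.move_pose([.555,-.185,.28],down(yaw))
manip.move_gripper(0.0)
w=cap('wrist','w1.png')
st=manip.get_state();print(st['time_s'],st['tool_pos'],manip.tips_ahead,st['opening'])
import json,pickle; pickle.dump(w,open('w1.pkl','wb'))
yaw=1.326;c,s=np.cos(yaw),np.sin(yaw);T=lambda P:np.c_[np.array(P)[:,:2]@np.array([[c,s],[-s,c]])+[.5947,-.1851],np.array(P)[:,2]]
print(proj(w,T([[.054,.1,.085],[0,0,.084],[.084,0,.07]])))
E
```

```text
4.7167 [ 0.55498228 -0.18504215  0.27999936] 0.014 -1.2832280009417822e-05
[[262.63790754 124.12690485]
 [352.67022245 175.59712825]
 [355.27217578  98.02059081]]
```

View pics/w1.png

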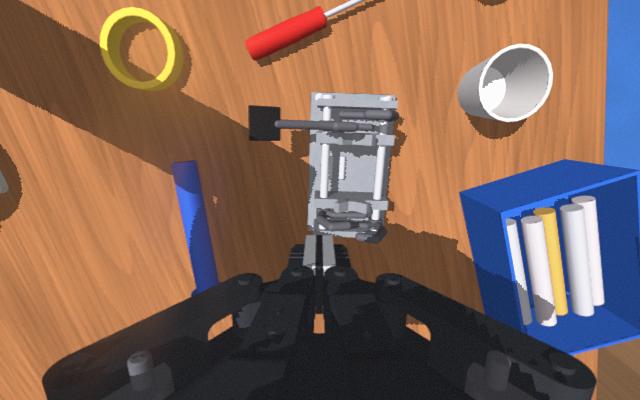

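Pad at (264,123), within 2 px of the prediction. The base corners are at about (313,93), (397,97) and (308,233); I'll use them to refine the clamp pose.

```bash
python3 - <<'E'
from h import *
import pickle
from scipy.optimize import least_squares
w=pickle.load(open('w1.pkl','rb'))
def T(P,x):
  c,s=np.cos(x[2]),np.sin(x[2]);P=np.array(P);return np.c_[P[:,:2]@np.array([[c,s],[-s,c]])+x[:2],P[:,2]]
for zb in (.008,.012,.02):
  M=[[.054,.1,.085],[.095,.055,zb],[.095,-.055,zb],[-.095,.055,zb]]
  U=np.array([[264,123],[313,93],[397,97],[308,233.]])
  r=least_squares(lambda x:(proj(w,T(M,x))-U).ravel(),[.5947,-.185,1.326]); print(zb,r.x,r.cost,r.fun)
a=w['image'][80:260,230:420]; a=cv2.resize(a,None,fx=3.3,fy=3.3,interpolation=3)
o=a[:,:,::-1].copy()
for p in proj(w,T([[0,0,.084],[.1,0,.084],[-.1,0,.084],[.054,.1,.085],[.095,.055,.012],[.095,-.055,.012],[-.095,.055,.012],[-.095,-.055,.012]],r.x)):
  cv2.drawMarker(o,tuple(((p-[230,80])*3.3+1.6).astype(int).tolist()),(0,255,0),0,14,1)
cv2.imwrite('pics/w1c.png',o)
E
```

```text
0.008 [ 0.59724398 -0.18814058  1.30500271] 9.664292255029935 [ 2.69304459  1.45571124 -1.34652903  0.06937694 -0.87483566 -0.03108401
 -1.15388838 -2.45790246]
0.012 [ 0.59708479 -0.18806173  1.30508862] 7.63035429562435 [ 2.52678687  1.42367965 -1.5666439  -0.26939445 -0.22272698 -0.33631648
 -1.38109424 -1.50070287]
0.02 [ 0.59675617 -0.1879061   1.30524955] 8.756102731979786 [ 2.18612826  1.36268711 -2.02753501 -0.96525687  1.11565536 -0.96194182
 -1.85554887  0.46950285]
```

View pics/w1c.png

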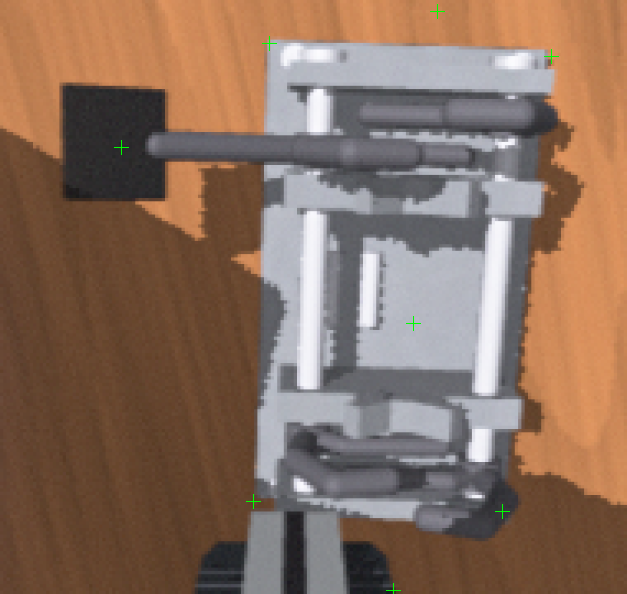

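The overlay fits to about 2 px, with the actual pad centre at crop (114,142). That is good enough to press the pad now.

```bash
cat > press.py <<'E'
from h import *
import pickle
w=pickle.load(open('w1.pkl','rb'))
f=lambda u,v:[230+u/3.3-.5,80+v/3.3-.5]
p=onz(w,[f(114,142)],.085)[0]; print('pad',p)
for z in (.05,.065):
  q=onz(w,[f(320,90),f(306,388),f(500,220),f(482,460)],z)
  d=[q[0]-q[1],q[2]-q[3]]; print('rod yaw',z,[np.arctan2(v[1],v[0]) for v in d], np.abs(d).max(1))
yaw=1.313; out=np.array([-np.sin(yaw),np.cos(yaw),0])
t=p+.004*out; o=down(1.313)
manip.move_pose([t[0],t[1],.125],o)
F=lambda:manip.get_state()['wrist_force'][2]
f0=F(); contact=None
for tz in np.r_[np.arange(.095,.035,-.004)]:
  manip.move_linear([t[0],t[1],tz+.014],max_speed=.06)
  f=F()-f0; print(round(tz,3),round(f,1),end='; ')
  if f>2 and contact is None: contact=tz
  if contact and tz<contact-.034 or f>30: break
manip.hold(.3); print('end',F()-f0,manip.get_state()['tool_pos'])
manip.move_linear([t[0],t[1],.16],max_speed=.15)
m=[.58,-.187]
manip.move_pose([m[0]-.03*np.cos(yaw),m[1]-.03*np.sin(yaw),.28],o)
w=cap('wrist','w2.png'); pickle.dump(w,open('w2.pkl','wb')); s=cap('scene')
a=cv2.resize(w['image'][60:270,200:440,::-1],None,fx=2.2,fy=2.2,interpolation=3)
b=cv2.resize(s['image'][230:380,200:330,::-1],(400,462),interpolation=3)
a=cv2.resize(a,(400,350)); b=b[:350]
cv2.imwrite('pics/open.png',np.hstack([a,b])); print(manip.get_state()['time_s'])
E
python3 press.py
```

```text
pad [ 0.51269307 -0.10720689  0.085     ]
rod yaw 0.05 [np.float64(1.3059975258016832), np.float64(1.327757228815874)] [0.1057487  0.09032656]
rod yaw 0.065 [np.float64(1.3059975258016825), np.float64(1.3277572288158739)] [0.10133997 0.08656079]
0.095 -1.2; 0.091 -1.2; 0.087 5.4; 0.083 4.9; 0.079 4.4; 0.075 4.8; 0.071 2.6; 0.067 2.1; 0.063 -0.2; 0.059 -0.9; 0.055 -1.4; 0.051 -1.3; end -1.419826768086399 [ 0.50885405 -0.10618796  0.06507451]
10.55
```

View pics/open.png

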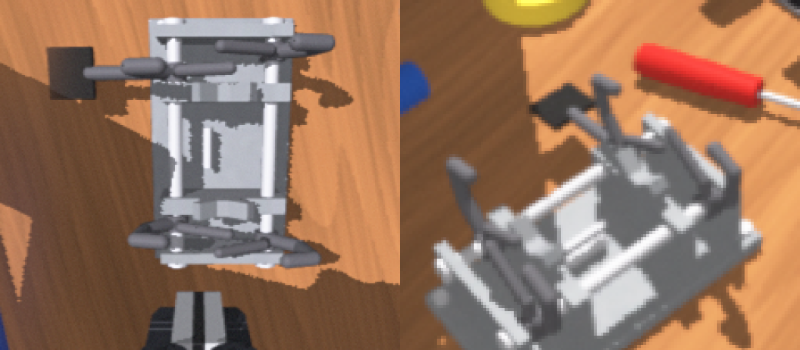

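The jaws are open and stay open: hooks spread at left (130,240)/(120,66) and right (333,42)/(318,258), and the pad is down at (72,73). Next I'll refine the centre with a model overlay and look at the stem.

```bash
cat > fit.py <<'E'
from h import *
import pickle
w=pickle.load(open('w2.pkl','rb'))
def T(P,x):
  c,s=np.cos(x[2]),np.sin(x[2]);P=np.array(P);return np.c_[P[:,:2]@np.array([[c,s],[-s,c]])+x[:2],P[:,2]]
x=[.597,-.188,1.311]
hk=np.array([[122,66],[333,42],[130,240],[318,258]])/400*240+[200,60]
q=onz(w,hk,.106); print('hooks',q, q[:,:2].mean(0))
k=3.0; u0=np.array([210,60])
o=cv2.resize(w['image'][60:235,210:420,::-1],None,fx=k,fy=k,interpolation=3)
M=[[sx*.095,sy*.055,.012] for sx in(1,-1) for sy in (1,-1)]+[[0,0,.084]]+[[sx*.06,sy*.035,.110] for sx in(1,-1) for sy in (1,-1)]
for p in proj(w,T(M,x)): cv2.drawMarker(o,tuple(((p-u0+.5)*k).astype(int).tolist()),(0,255,0),0,12,1)
cv2.imwrite('pics/w2c.png',o)
# stem look
yaw=1.368; ctr=np.array([.613,.155])
d=np.array([np.cos(yaw),np.sin(yaw)])
manip.move_pose([*(ctr-.045*d),.30],down(yaw))
s=cap('wrist','w3.png'); pickle.dump(s,open('w3.pkl','wb'))
print(manip.get_state()['time_s'],[(d['rect'],d['score']) for d in manip.find_in('stem_mid','wrist')])
for p in proj(s,[[*(ctr+.1*d),.06],[*(ctr-.1*d),.06],[*ctr,.06]]): print(p)
E
python3 fit.py
```

```text
hooks [[ 0.55131426 -0.11851103  0.106     ]
 [ 0.67373123 -0.13738383  0.106     ]
 [ 0.52486882 -0.22150389  0.106     ]
 [ 0.63967306 -0.2644049   0.106     ]] [ 0.59739684 -0.18545091]
11.85 [([300.5, 45.4, 344.2, 218.6], 0.77), ([209.7, 335.0, 214.4, 340.5], 0.62), ([179.0, 0.0, 205.9, 12.4], 0.61)]
[317.94043993  51.32078062]
[318.39669261 216.43404156]
[318.18478115 139.7734038 ]
```

View pics/w2c.png

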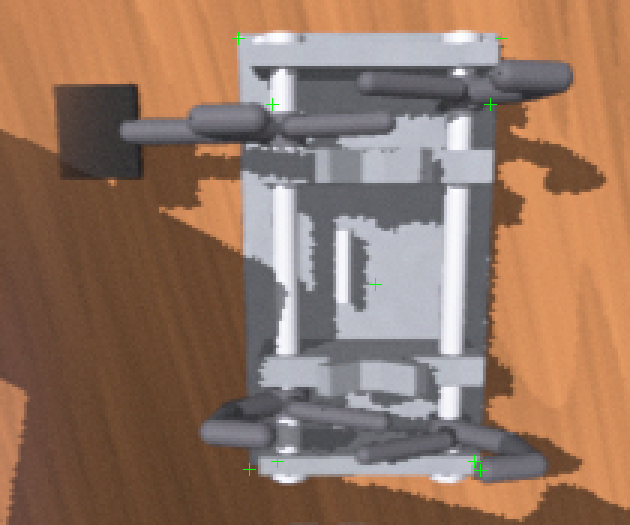

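View pics/w3.png

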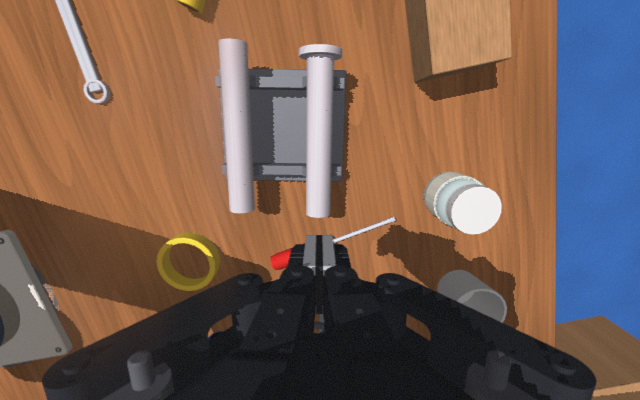

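Stem axis runs from the flange end (320.5,47) to the plain end (318,216), between the rack supports. The clamp overlay is within about 1.5 mm, so I correct to (0.597,-0.186). Now grasp and lift.

```bash
cat > grasp.py <<'E'
from h import *
import pickle
s=pickle.load(open('w3.pkl','rb'))
a=onz(s,[[320.5,62],[318.3,205]],.06); v=a[0]-a[1]; yaw=np.arctan2(v[1],v[0]); print('yaw',yaw)
d=np.array([np.cos(yaw),np.sin(yaw),0])
e=onz(s,[[318,217]],.05)[0]; e2=onz(s,[[320.5,45]],.08)[0]; print(e,e2,np.linalg.norm((e-e2)[:2]))
top=np.array([.613,.155,.06])
mid=(a.mean(0)); ax=lambda p:float((p-mid)@d)
c=mid+d*((ax(e)+.1)+(ax(e2)-.1))/2; print('centre',c)
manip.move_gripper(.065)
manip.move_pose([c[0],c[1],.14],down(yaw))
manip.move_linear([c[0],c[1],.055],max_speed=.12)
manip.move_gripper(0.0)
st=manip.get_state();print(st['opening'],st['grip_force'],st['wrist_force'],st['time_s'])
manip.move_linear([c[0],c[1],.20],max_speed=.12)
st=manip.get_state();print(st['opening'],st['wrist_force'],st['ft_torque'],st['time_s'])
w=cap('wrist'); sc=cap('scene'); pickle.dump(w,open('w4.pkl','wb'))
cv2.imwrite('pics/g.png',np.hstack([cv2.resize(w['image'][:,:,::-1],(400,250)),cv2.resize(sc['image'][100:300,220:480,::-1],(400,308))[:250]]))
E
python3 grasp.py
```

```text
yaw 1.3504788078582401
[0.59146731 0.05318235 0.05      ] [0.63634702 0.2542613  0.08      ] 0.2060265405454952
centre [0.61412639 0.15367273 0.06      ]
0.03029927893925905 58.86079251766205 [-6.33686151  1.80138414  8.80605597] 14.5
0.030248615176635095 [ 0.3294     -0.37679134 -3.79311614] [-0.00509931 -0.01425974 -0.00990395] 15.8583
```

View pics/g.png

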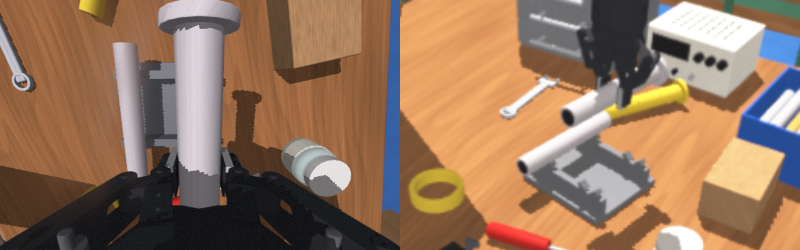

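The stem is held level, and the plain tube is still in the rack. Next: a check of the flange offset, then carry and press.

```bash
cat > place.py <<'E'
from h import *
import pickle
w=pickle.load(open('w4.pkl','rb'))
st=manip.get_state(); r=rot(st['tool_rot']); o=st['tool_pos']
for x in (.09,.098): print('rim',x,proj(w,o+r.apply([[x,0,-.03],[x,.025,-.005]])).round(1).tolist())
x=w['image'][:110,320].mean(1).astype(int); print(x.tolist())
yaw=1.311; C=np.array([.597,-.186]); q=down(yaw)
manip.move_pose([.60,.0,.22],down(1.33))
manip.move_pose([*C,.16],q)
F=lambda:manip.get_state()
f0=F()['wrist_force']; 
manip.move_linear([*C,.106],max_speed=.1)
st=F();print(st['tool_pos'],st['wrist_force']-f0,st['time_s'])
s=cap('scene'); w=cap('wrist')
cv2.imwrite('pics/p.png',np.hstack([cv2.resize(w['image'][:,:,::-1],(400,250)),cv2.resize(s['image'][220:380,180:350,::-1],(400,376))[60:310]]))
E
python3 place.py
```

```text
rim 0.09 [[315.7, 43.1], [380.3, 59.8]]
rim 0.098 [[315.6, 13.8], [381.4, 37.1]]
[219, 218, 219, 218, 221, 219, 220, 220, 223, 220, 219, 218, 217, 218, 217, 216, 215, 216, 216, 215, 214, 215, 215, 213, 204, 171, 95, 76, 74, 78, 80, 76, 80, 80, 79, 105, 107, 103, 105, 103, 105, 104, 104, 106, 104, 108, 159, 211, 217, 214, 213, 214, 215, 212, 215, 213, 213, 214, 215, 215, 213, 215, 214, 215, 213, 214, 215, 215, 214, 214, 215, 214, 214, 213, 211, 214, 214, 214, 213, 215, 214, 212, 214, 213, 214, 215, 214, 213, 214, 214, 214, 214, 214, 213, 215, 215, 215, 214, 214, 215, 213, 213, 214, 215, 214, 214, 214, 214, 212, 214]
[ 0.59740109 -0.18571442  0.10663305] [-0.57744033 -0.56154177 -0.93082757] 18.1167
```

View pics/p.png

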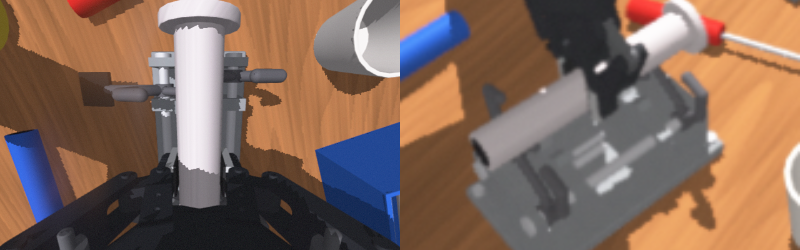

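```bash
python3 - <<'E'
from h import *
import pickle
from scipy.optimize import least_squares
w=pickle.load(open('w4.pkl','rb'))
# pose at w4
o=np.array([.61413,.15367,.20]); r=rot(down(1.35048))
f=lambda x:[proj(w,o+r.apply([[x[0],0,-.005-.025-x[1]]]))[0,1]-25.3, proj(w,o+r.apply([[x[0],0,-.005-.016-x[1]]]))[0,1]-46]
print(least_squares(f,[.09,0],x_scale=.01).x)
E
```

```text
[0.0765204  0.06275091]
```

```bash
python3 - <<'E'
from h import *
import pickle
w=pickle.load(open('w4.pkl','rb'))
o=np.array([.61413,.15367,.20]); r=rot(down(1.35048))
for x in (.088,.09,.092,.094,.096):
  print(x,[proj(w,o+r.apply([[x,0,-.005-h]]))[0,1].round(1) for h in (.025,.016)],'obs 25.3 46')
g=w['image'][60:140:20].astype(int).mean(2)
for i,row in enumerate(g):
  e=np.where(np.abs(np.diff(row))>25)[0]; print(60+20*i,e[(e>230)&(e<400)])
for z in (0,.003): print(z,proj(w,o+r.apply([[.07,.016,-.005-z],[.07,-.016,-.005-z]])).round(1).tolist())
E
```

```text
0.088 [np.float64(49.2), np.float64(55.7)] obs 25.3 46
0.09 [np.float64(42.1), np.float64(49.2)] obs 25.3 46
0.092 [np.float64(34.8), np.float64(42.6)] obs 25.3 46
0.094 [np.float64(27.4), np.float64(36.0)] obs 25.3 46
0.096 [np.float64(20.0), np.float64(29.3)] obs 25.3 46
60 []
80 []
100 [256]
120 [238]
0 [[356.6, 112.8], [277.9, 113.0]]
0.003 [[357.5, 112.6], [276.9, 112.7]]
```

Two edges agree: the tube centre sits 4.5 mm ahead of the tool along +x, so I shift by that amount and press. The picture shows the stem lined up over the open mouth.

```bash
cat > push.py <<'E'
from h import *
yaw=1.311; C=np.array([.597,-.186])-.0045*np.array([np.cos(yaw),np.sin(yaw)])
F=manip.get_state; f0=F()['wrist_force']
manip.move_linear([*C,.106],max_speed=.05)
for z in np.arange(.102,.076,-.003):
  manip.move_linear([*C,z],max_speed=.04); st=F(); f=st['wrist_force']-f0
  print(round(z,3),st['tool_pos'][2].round(4),f.round(1),st['ft_torque'].round(2))
  if abs(f[2])>35: break
manip.hold(.3); st=F(); print(st['tool_pos'],st['wrist_force']-f0,st['opening'],st['time_s'])
s=cap('scene'); w=cap('wrist')
cv2.imwrite('pics/p2.png',np.hstack([cv2.resize(w['image'][:,:,::-1],(400,250)),cv2.resize(s['image'][220:380,180:350,::-1],(400,376))[60:310]]))
E
python3 push.py
```

```text
0.102 0.1016 [ 0.2 -1.1  0.3] [-0.02  0.02  0.01]
0.099 0.1 [-1.6  0.1 11.2] [ 0.08  0.27 -0.07]
0.096 0.0982 [ 2.   0.7 14.6] [ 0.05 -0.45 -0.09]
0.093 0.0962 [ 7.5  0.3 16.5] [-0.06 -1.5  -0.06]
0.09 0.0921 [ 1.9 -1.   8.7] [-0.24 -0.39 -0.03]
0.087 0.0868 [-1.3  0.4  0.7] [-0.03  0.04 -0.01]
0.084 0.0827 [ 4.3 -0.1 -8.5] [ 0.03 -0.73  0.05]
0.081 0.0803 [ 2.4  0.1 -6.9] [ 0.02 -0.41  0.11]
0.078 0.08 [-6.4  3.7 14.2] [0.59 0.99 0.08]
[ 0.59581196 -0.19026257  0.08000691] [-4.61701317  2.74198097 13.73859136] 0.030339108596277174 21.0167
```

View pics/p2.png

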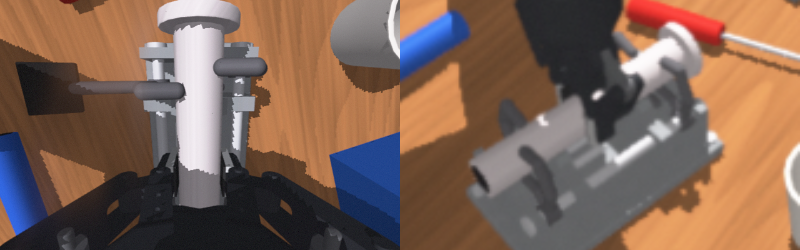

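The stem is seated (tool z 0.080), the hooks are over the tube, and the tail has swung back up. Release.

```bash
cat > rel.py <<'E'
from h import *
p=manip.get_state()['tool_pos']
manip.move_linear([p[0],p[1],.0795],max_speed=.02)
manip.move_gripper(.055)
a=cap('scene')
manip.move_linear([p[0],p[1],.22],max_speed=.12)
manip.hold(.3)
b=cap('scene'); st=manip.get_state(); print(st['wrist_force'],st['opening'],st['time_s'])
for n in ('stem_mid','plain_mid'): print(n,[(np.round(d['rect']),round(d['score'],2)) for d in manip.find_in(n,'scene')[:3]])
# stability: tube end + flange patches before/after retreat
for n,pt in (('plain end',[-.095,0,.09]),('flange',[.095,0,.10]),('jaw',[-.06,0,.1])):
  c,s=np.cos(1.311),np.sin(1.311); P=np.array([.597+c*pt[0],-.186+s*pt[0],pt[2]])
  u,v=proj(b,P)[0].astype(int); h=12
  ga,gb=[cv2.cvtColor(i['image'],7) for i in (a,b)]
  res=cv2.matchTemplate(gb[v-h-5:v+h+6,u-h-5:u+h+6],ga[v-h:v+h+1,u-h:u+h+1],cv2.TM_CCOEFF_NORMED); print(n,(u,v),cv2.minMaxLoc(res))
E
python3 rel.py
```

```text
[ 0.04584027  0.56224463 -0.28889795] 0.054798122518320336 23.45
stem_mid [(array([211., 255., 309., 328.]), 0.92), (array([119., 250., 210., 318.]), 0.67), (array([346., 149., 409., 177.]), 0.57)]
plain_mid [(array([296., 169., 360., 212.]), 0.68)]
plain end (np.int64(215), np.int64(316)) (0.3268648087978363, 0.9995396137237549, (10, 10), (5, 5))
flange (np.int64(299), np.int64(259)) (0.2349592000246048, 0.998737633228302, (10, 10), (5, 5))
jaw (np.int64(232), np.int64(302)) (0.012149350717663765, 0.8248249888420105, (10, 10), (4, 5))
```

The tube did not move during the retreat (zero image shift at both ends). The arm is clear, so I'm handing the job in.

```bash
python3 -c "
from station import manip; print(manip.close_job())"
```

```text
the job is handed in; nothing more can be done
None
```

I handed the job in: the clamp was opened by its tail, and the flanged tube is seated with the jaws snapped shut over it and released only after that; the plain tube is still in the rack and nothing else was touched as far as I could see (about 23.5 s of the 54 s allowed).

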